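# Fit the keyed spindle to the red tube's mixing station and hold it home

### The arm

A 7-joint arm with a two-finger parallel gripper is mounted at the origin on the work surface; the furniture and walls round the work are solid. World frame = base frame: x ahead of the robot, y to its left, z up, the work surface at z = 0. Lengths are in m, angles in rad, forces in N, time in s.
With the tool pointing down it reaches from about 0.425 to 0.925 m from the base axis. Payload 6.8 kg.
Tool frame: the origin (TCP) lies at the very end of the fingers, on their centre line; the grasp point (between the pads) lies r.grip_depth behind it (r.grip_depth is the distance from the TCP to the grasp point, in m); z points along the fingers, x is the direction in which the jaws open and shut, and the axes are right-handed (so a half turn about z gives the same grasp; the last joint's range is limited). The gripper opens to 85 mm and grips with 20 to 120 N. Pads are 22 mm wide; open, the fingers measure 114 mm over their backs; the gripper's body (76 mm by 85 mm) begins 54 mm behind the grasp point. The pads swing forward as they close: fully open they stand 13 mm farther back than shut.
Start: joints at [1.141, 0.477, 0.022, 1.555, -0.011, 1.109, -0.083], TCP at [0.213, -0.64, 0.205] pointing down, gripper open.
Joint ranges: [-2.96, 2.96], [-0.34, 2.1], [-1.41, 1.46], [0.24, 2.44], [-1.37, 4.51], [0.17, 1.92], [-2.96, 2.96]. Speed limits (rad/s): [2.39, 2.39, 3.14, 3.14, 3.14, 3.14, 3.14].

### API

Orientations are given as a rotation vector (axis times angle).
In Python, from bench import readout, grab_frame, workorder, r gives the robot as it stands.
- The arm moves only by the shell command python3 -m handwheel 'ROWS' [FORCE]. ROWS is text: rows parted by semicolons, each of 7 numbers parted by spaces: the shift along the tool's x, y, z in mm, then the turn, a rotation vector about the tool's x, y, z in degrees, then the finger opening in mm, from 0 to 85.4. A call has 1 to 12 rows; each row is the pose to reach, as a shift and turn from the pose commanded when the call began, along the tool's axes at that moment; what a row does not reach only later rows make up. A row lasts 1/8 s, in which the tool goes at most 62.5 mm and 10.7 degrees, less where a joint would pass 70% of its speed; a pose out of reach is approached as far as the arm can. A call with a gripper value outside its range is refused whole. The fingers move at their own pace and stop on an object; FORCE is the grip in N (left out, the last holds). Time passes only in rows, so rows that repeat a pose let the fingers close. It gives the time, the measured TCP pose, the force and the opening at its end, in the units of the state.
- readout.get_obs(): the state, without advancing time (a new reading comes with each control period).
- grab_frame(name): name is "scene" or "top" or "wrist"; returns a dict with "pixels" (400x640x3 uint8, red, green, blue), "fx", "fy", "cx", "cy" (pixels), "rvec" (rotation vector, rad) and "tvec" (3), from world to camera coordinates, as OpenCV has them. Camera axes: x right, y down, z forward; pixel columns grow to the right and rows downward; lengths in m; the calibration is good to about 2 mm. A picture is of the moment at which its call begins. There is no depth.
- workorder.hand_in(): hands the job in, once; it reports no verdict.
The state is a dict: "clock": time; "joints": joint angles; "qvel": joint speeds; "tau": joint torques, N m; "tcp_pos": TCP position; "orientation": TCP orientation; "contact_force": force on the tool from outside, world axes, zero at the start; "moment": the same for the moment, N m; "grip_width": finger opening in m.
Only numpy, scipy, OpenCV 4.12 (cv2) and the standard library are available. Lean on these libraries where they do the work, as an engineer would, in place of code of your own. Each camera call takes 0.05 s, during which the arm holds its last target.

### The job

One of the two mixing stations holds the red-capped sample tube: take the keyed spindle out of its stand and fit it into the drive hub of that station, turning it until the key drops into the keyway. Keep pushing against the spring in the hub until the collar sits flush on the hub, and finish like that: still gripping the spindle and holding it pressed fully home. Do not push the spindle into the other station's hub, and leave both sample tubes standing in their nests.

Things in the scene. Friction and masses are not known exactly. Their poses are not given: they have to be found in the camera images.
- spindle: Loose keyed spindle, 98 mm tall, 0.08 to 0.17 kg. Origin: centre of the steel shaft's lower end, z up along it. Shaft 20 mm in diameter, z 0 to 46 mm, its foot bevelled 3 mm; dark collar 36 mm in diameter, z 46 to 52 mm; blue head above it. The key is on its -x side. It starts upright in its stand, key towards the robot (-x) within 0.45 rad, and is drawn straight up.
- spindle_grip (a point): Middle of the spindle's blue head, on its axis, 76 mm above its lower end. The head spans z 52 to 98 mm of the spindle, 30 mm across its two ribbed flats (along the spindle's y), 38 mm along x; a yellow stripe on its -x side and top marks the side of the key.
- spindle_key (a point): Lower end of the spindle's brass key, on its outer face: 15 mm from the axis on the -x side, 14 mm above the shaft's lower end. The key is 6 mm wide and runs from z 14 to 40 mm; the shaft's lowest 14 mm are plain, a pilot that enters the bore before the key meets the hub.
- spindle_stand: Fixed grey square stand, 66 x 66 mm on an 82 mm rubber foot, 60 mm high, with a vertical hole 36 mm in diameter; the spindle's collar rests on its top. Origin: centre of its underside.
- station_a: Fixed white mixing station, 110 mm wide (y): a drive housing 90 mm deep (x) and 70 mm high with the round steel hub (55 mm across) flush in its top, and behind it (+x) a grey deck 72 mm deep and 40 mm high with the tube nest. Origin: on the hub's axis, at the bench; x points from the dial side, which faces the robot, to the back. Station and hub do not turn.
- station_b: Second mixing station, the same in every way as station_a.
- hub_mouth_a (a point): Centre of station_a's hub bore, at the hub's top face, 70 mm above the bench; axes as the station's. Bore 23 mm in diameter, with a keyway slot 8.5 mm wide reaching 17 mm from the axis, both right down the hub. The keyway's angle is not reported: it points to the station's front (-x), up to 0.5 rad either way round the vertical, and can be seen from above or felt by turning.
- hub_mouth_b (a point): The same point of station_b, whose keyway has an angle of its own in the same range.
- plunger_a (a joint): Travel of the spring plunger in station_a's bore, m: 0 free, 0.010 when the spindle's collar is flush on the hub. The shaft's foot meets it 36 mm below the hub's top; it takes about 4 N to start and 8 N at the end, and pushes the spindle up again if that is let go.
- tube_nest_a (a point): Floor of the tube nest of station_a, where its tube stands, 84 mm behind the hub's axis and 18 mm above the bench.
- tube_nest_b (a point): The same point of station_b.
- plunger_b (a joint): The same of station_b.
- tube_red: Red-capped sample tube, 19 mm in diameter and 103 mm tall, standing in the nest of one of the stations (either one) with its top about 121 mm above the bench. Origin: centre of its lower end, z up.
- tube_blue: Blue-capped sample tube of the same size, standing in the nest of the other station. Origin: centre of its lower end, z up.
Not all that is in view belongs to the job. What is shaped like the spindle but green is not meant.

How it is judged:
By the outcome, as a careful person would: the job done as asked, in the order asked, and still so for the second after the job is handed in, while the arm keeps its last pose, push and grip.
It also fails if it takes over 54 s, if anything falls off the work surface, if the arm or the gripper's body presses on something with over 40 N, if the wrist force passes 120 N, or if a joint passes its speed limit or range.

## Working session

There is one attempt and no reset: what is moved stays moved. The work goes in short steps, Python scripts to look and compute and a shell command to move; the robot and the scene stay as the last step left them, time stands still between calls to the robot, and variables do not carry over. Pictures are saved under pics/ and viewed, and the job is handed in when it is done.

```bash
mkdir -p pics; ls; python3 - <<'E'
from bench import readout, grab_frame, workorder, r
import cv2
print(readout.get_obs(), r.grip_depth)
for n in ("scene","top","wrist"):
    f=grab_frame(n); cv2.imwrite(f"pics/{n}0.png",f["pixels"][:,:,::-1]); print(n,f["fx"],f["cx"],f["cy"],f["rvec"],f["tvec"])
E
```

```text
pics
{'clock': 0.0, 'joints': array([ 1.14090499,  0.47780493,  0.02232192,  1.5564548 , -0.01148067,
        1.10930022, -0.08310707]), 'qvel': array([-0.00039414,  0.00088123,  0.00133158,  0.00029291,  0.00075867,
       -0.00078418, -0.00241598]), 'tau': array([ 7.39846146e-04, -5.96453047e+01,  1.60787232e+00, -2.81203526e+01,
        1.23834264e-02,  9.31803079e-03,  4.00216948e-06]), 'tcp_pos': array([ 0.21326338, -0.63974633,  0.20392077]), 'orientation': array([-2.54789146e+00,  1.83626194e+00,  2.46991115e-03]), 'contact_force': array([-0.31264139, -0.22807585, -0.57965836]), 'moment': array([ 0.04584831, -0.03019276,  0.02173227]), 'grip_width': 0.08518788956986625} 0.0187
scene 413.36141469174237 317.749626072915 203.2664737210669 [ 2.11203107 -0.88770523  0.43949554] [-0.33189532  0.31613081  0.56521595]
top 433.7579523987491 318.6224224746 197.5045248896141 [ 2.12094051 -2.09625794  0.22385272] [0.0423986  0.5594441  0.82998561]
wrist 308.09641129209484 318.82446773949493 200.0120336866613 [-2.32745461  1.67708136  0.27256162] [-0.67408532 -0.04218413  0.38040719]
```

View pics/scene0.png

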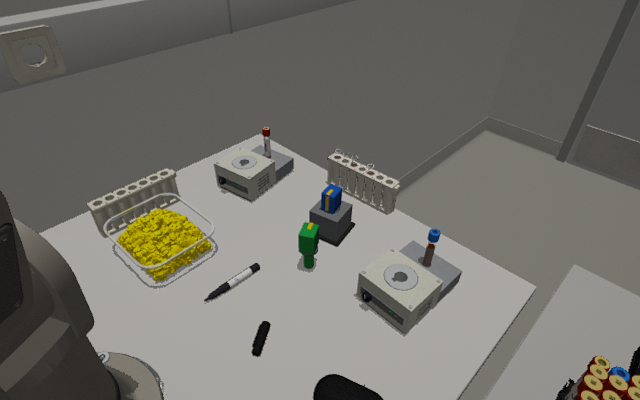

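View pics/top0.png

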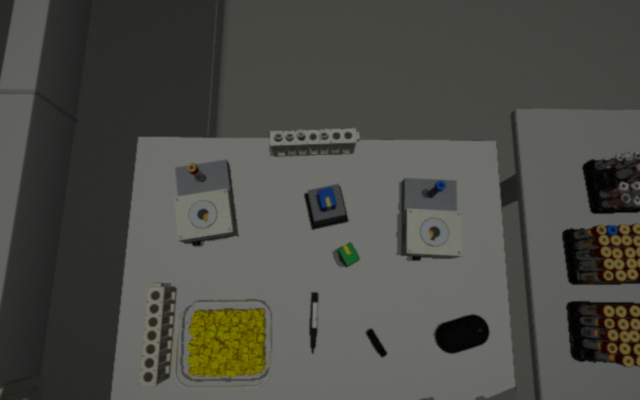

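View pics/wrist0.png

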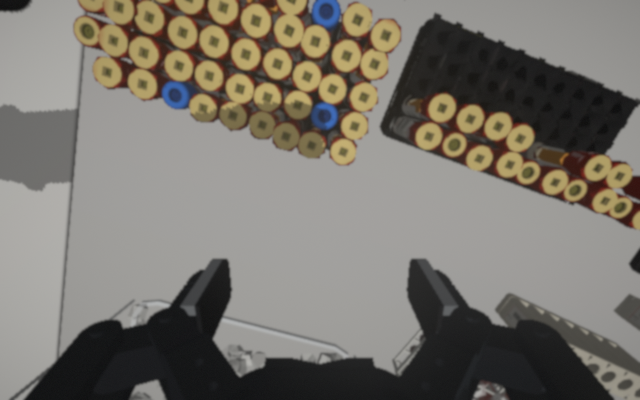

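The red-capped tube (red ring, yellow top) is on the left station: scene (266,131), top (192,168). The blue cap is on the right station at top (440,186). The blue spindle head is at top (327,198) and the green decoy at (347,254). I'll zoom in next.

```bash
cat > h.py <<'E'
import numpy as np, cv2
from bench import readout, grab_frame, workorder, r
from scipy.spatial.transform import Rotation as R
def K(f): return np.array([[f["fx"],0,f["cx"]],[0,f["fy"],f["cy"]],[0,0,1.]])
def ray(f,u,v):
    A=R.from_rotvec(f["rvec"]).as_matrix(); t=np.array(f["tvec"])
    d=A.T@np.linalg.inv(K(f))@[u,v,1]; return -A.T@t,d/np.linalg.norm(d)
def onz(f,u,v,z):
    c,d=ray(f,u,v); return c+d*(z-c[2])/d[2]
def tri(*obs):
    M=np.zeros((3,3));b=np.zeros(3);L=[]
    for f,u,v in obs:
        c,d=ray(f,u,v);P=np.eye(3)-np.outer(d,d);M+=P;b+=P@c;L.append((c,P))
    x=np.linalg.solve(M,b); return x,[np.linalg.norm(P@(x-c)) for c,P in L]
def proj(f,p):
    return cv2.projectPoints(np.array(p,float).reshape(-1,1,3),np.array(f["rvec"],float),np.array(f["tvec"],float),K(f),None)[0].reshape(-1,2)
def crop(f,name,u,v,w,h,s):
    im=f["pixels"][max(0,v-h//2):v+h//2,max(0,u-w//2):u+w//2,::-1]
    cv2.imwrite("pics/"+name,cv2.resize(im,None,fx=s,fy=s,interpolation=cv2.INTER_CUBIC))
def pose():
    o=readout.get_obs(); return o["tcp_pos"],R.from_rotvec(o["orientation"])
def togo(p,yaw):
    """shift in tool axes mm & turn deg to tool-down pose, tool x at world angle yaw"""
    t,Q=pose()
    G=R.from_matrix(np.array([[np.cos(yaw),np.sin(yaw),0],[np.sin(yaw),-np.cos(yaw),0],[0,0,-1]]).T) if 0 else R.from_matrix(np.column_stack([[np.cos(yaw),np.sin(yaw),0],[np.sin(yaw),-np.cos(yaw),0],[0,0,-1]]))
    return np.round(Q.inv().apply(np.array(p)-t)*1000,1),np.round(np.degrees((Q.inv()*G).as_rotvec()),2)
E
python3 - <<'E'
from h import *
t=grab_frame("top"); s=grab_frame("scene")
crop(t,"c1.png",327,205,80,60,8); crop(t,"c2.png",203,200,80,100,6); crop(s,"c3.png",332,205,80,70,8); crop(s,"c4.png",255,165,100,80,7)
for n,u,v,z in (("head",327,192,.144),("hubL",203,214,.07),("hubR",434,232,.07),("redcap",192,168,.121),("green",347,254,.09)): print(n,onz(t,u,v,z))
print(tri((t,203,214),(s,244,162)))
E
```

```text
head [0.55135046 0.03329568 0.144     ]
hubL [0.52004438 0.28095677 0.07      ]
hubR [ 0.48906226 -0.18180738  0.07      ]
redcap [0.60121392 0.29448375 0.121     ]
green [ 0.44172135 -0.00707458  0.09      ]
(array([0.51956613, 0.28073683, 0.07141164]), [np.float64(0.00028577163781977604), np.float64(0.0002857716378197827)])
```

```bash
cd pics; python3 -c "
import cv2,numpy as np
a=[cv2.resize(cv2.imread(f'c{i}.png'),(400,300)) for i in (1,2,3,4)]
cv2.imwrite('m1.png',np.vstack([np.hstack(a[:2]),np.hstack(a[2:])]))"
```

```text
(no output)
```

View pics/m1.png

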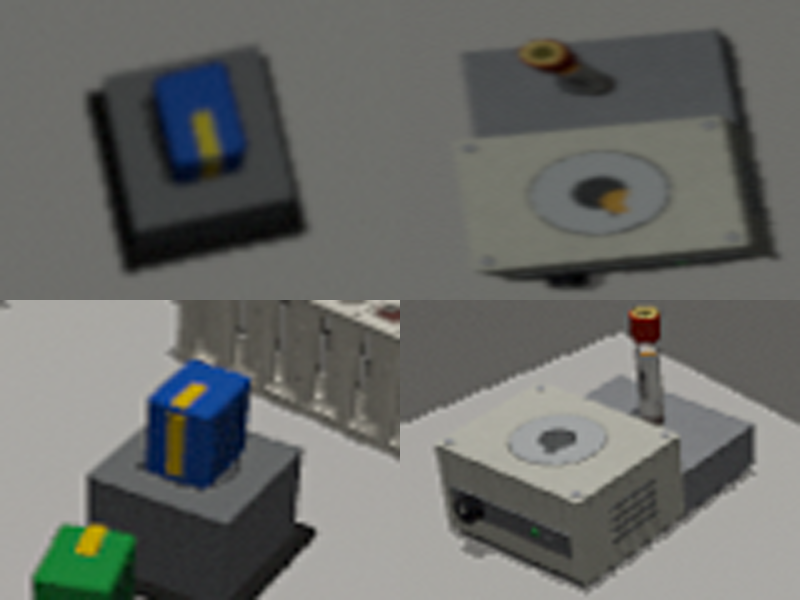

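```bash
python3 - <<'E'
from h import *
t=grab_frame("top"); s=grab_frame("scene"); w=grab_frame("wrist")
p,Q=pose(); c,d=ray(w,320,200)
print("cam in tool",Q.inv().apply(c-p),Q.inv().apply(d), Q.inv().apply(ray(w,420,200)[1]))
print(onz(t,327,198,.112)); 
print(tri((t,328,198),(s,332.5,188)))
print(togo([.53,.03,.25],np.radians(-82)))
E
```

```text
cam in tool [-0.00042574 -0.08019052 -0.16975229] [0.00467677 0.31567324 0.94885644] [0.31281524 0.29988639 0.90122959]
[0.54683218 0.03265612 0.112     ]
(array([0.54708611, 0.03016398, 0.1142619 ]), [np.float64(0.0009273447181923968), np.float64(0.0009273447181925701)])
(array([-535.8, -512.3,  -45.1]), array([ 0.  ,  0.02, 10.44]))
```

```bash
python3 -m handwheel '-45 -43 -10 0 0 1 85;-90 -86 -20 0 0 2 85;-135 -129 -30 0 0 3 85;-180 -172 -40 0 0 4 85;-225 -215 -45 0 0 5 85;-270 -258 -45 0 0 6 85;-315 -301 -45 0 0 7 85;-360 -344 -45 0 0 8 85;-405 -387 -45 0 0 9 85;-450 -430 -45 0 0 10 85;-495 -473 -45 0 0 10.4 85;-536 -512 -45 0 0 10.4 85'; python3 - <<'E'
from h import *
w=grab_frame("wrist"); cv2.imwrite("pics/w1.png",w["pixels"][:,:,::-1]); print(pose()[0])
print(togo([.53,.03,.25],np.radians(-82)))
E
```

```text
clock: 1.9
tcp_pos: [0.5305, 0.0321, 0.2503]
orientation: [-2.371, 2.06, -0.001]
contact_force: [-0.1, 0.2, -0.3]
grip_width: 0.0849
[0.53258371 0.04104428 0.25060233]
(array([10.5,  4.2,  0.5]), array([-0.24,  0.29,  0.56]))
```

View pics/w1.png

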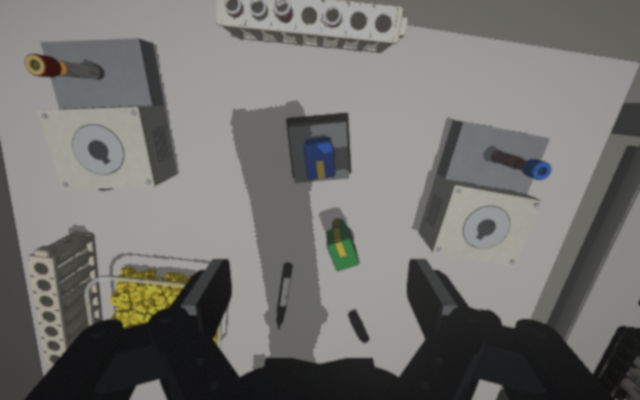

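```bash
python3 -m handwheel '0 0 0 0 0 0 85;0 0 0 0 0 0 85;0 0 0 0 0 0 85'; python3 - <<'E'
from h import *
w=grab_frame("wrist"); cv2.imwrite("pics/w2.png",w["pixels"][:,:,::-1]); print(pose()[0], w["rvec"],w["tvec"])
np.savez("w2.npz",**w)
crop(w,"w2a.png",320,150,90,90,6); crop(w,"w2b.png",100,140,90,90,6)
a=[cv2.imread("pics/w2%s.png"%k) for k in "ab"]
cv2.imwrite("pics/w2m.png",cv2.resize(np.hstack(a),(800,400)))
E
```

```text
clock: 2.33
tcp_pos: [0.5294, 0.0283, 0.2499]
orientation: [2.368, -2.063, 0.001]
contact_force: [-0.2, 0.8, -0.2]
grip_width: 0.0853
[0.52946154 0.02851975 0.24998957] [-2.17344256  1.8935164   0.30465787] [-0.04503967  0.44484144  0.59026338]
```

View pics/w2m.png

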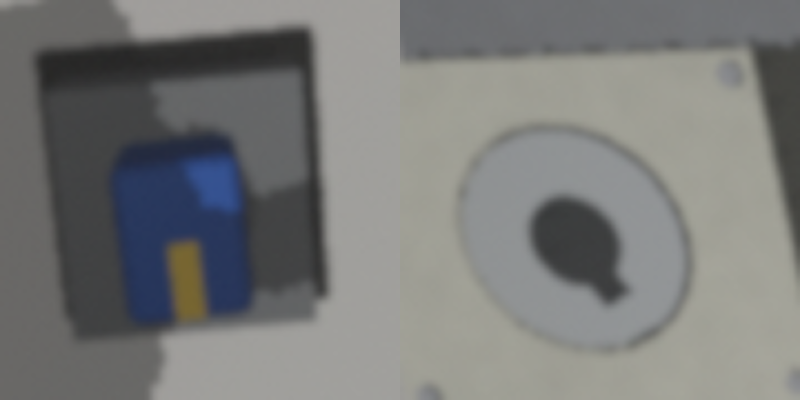

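```bash
python3 - <<'E'
from h import *
w=dict(np.load("w2.npz")); t=grab_frame("top"); s=grab_frame("scene")
C=[(120,165),(240,152),(130,322),(252,315),(185,242),(191,320)]
P=[onz(w,275+a/4.444,105+b/4.444,.112) for a,b in C]
for p in P: print(np.round(p,4))
print("ctr",np.mean(P[:4],0)); 
for i,j in((2,0),(3,1),(5,4)): d=P[j]-P[i]; print(np.degrees(np.arctan2(d[1],d[0])),np.linalg.norm(d))
for i,j in((1,0),(3,2)): d=P[j]-P[i]; print(np.degrees(np.arctan2(d[1],d[0]))-90,np.linalg.norm(d))
u=[275+186/4.444,105+238/4.444]
print("tri head top", tri((w,*u),(t,327,198),(s,332.5,188)))
h=onz(w,94.3,148.6,.07); k=onz(w,102.7,160.9,.07); d=h-k
print("hub",h,"key",k,np.degrees(np.arctan2(d[1],d[0])),np.linalg.norm(d))
print("tri hub",tri((w,94.3,148.6),(t,203,214),(s,244,161.5)))
E
```

```text
[0.565  0.0499 0.112 ]
[0.5715 0.0238 0.112 ]
[0.5296 0.0433 0.112 ]
[0.5351 0.0156 0.112 ]
[0.5498 0.0332 0.112 ]
[0.532  0.0294 0.112 ]
ctr [0.55027798 0.0331293  0.112     ]
10.581429644714076 0.036046638982405725
12.743523531619115 0.03735083038919034
12.120439437022666 0.018252318683905557
14.000273146659268 0.02687364307856867
11.240906624864763 0.02823680927328332
tri head top (array([0.54942287, 0.03256653, 0.11091028]), [np.float64(0.0012026351412126918), np.float64(0.0023045618908666414), np.float64(0.0014761810265856445)])
hub [0.51959047 0.28324674 0.07      ] key [0.50652015 0.27499216 0.07      ] 32.27453153656671 0.015458696144829876
tri hub (array([0.51984759, 0.28090633, 0.07256995]), [np.float64(0.0006406400778832837), np.float64(0.0006635333332584747), np.float64(0.0002876926733508031)])
```

```bash
python3 - <<'E'
from h import *
print(togo([.550,.0325,.15],np.radians(-78)),togo([.550,.0325,.072],np.radians(-78)))
E
```

```text
(array([ -0.6, -20.7, 100. ]), array([-0.01, -0.02, -4.06])) (array([ -0.6, -20.7, 178. ]), array([-0.01, -0.02, -4.06]))
```

```bash
python3 -m handwheel '0 -10 40 0 0 -4 85;0 -21 80 0 0 -4 85;-1 -21 100 0 0 -4 85;-1 -21 100 0 0 -4 85;-1 -21 100 0 0 -4 85;-1 -21 100 0 0 -4 85'; python3 - <<'E'
from h import *
w=grab_frame("wrist"); cv2.imwrite("pics/w3.png",w["pixels"][:,:,::-1]); print(pose()[0])
np.savez("w3.npz",**w)
print(togo([.550,.0325,.072],np.radians(-78)))
E
```

```text
clock: 3.22
tcp_pos: [0.5512, 0.0339, 0.1513]
orientation: [-2.441, 1.976, -0.003]
contact_force: [-0.7, 0.0, 0.2]
grip_width: 0.0847
[0.55106262 0.03391919 0.15111878]
(array([ 1.1,  1.5, 79.1]), array([-0.12, -0.03,  0.02]))
```

View pics/w3.png

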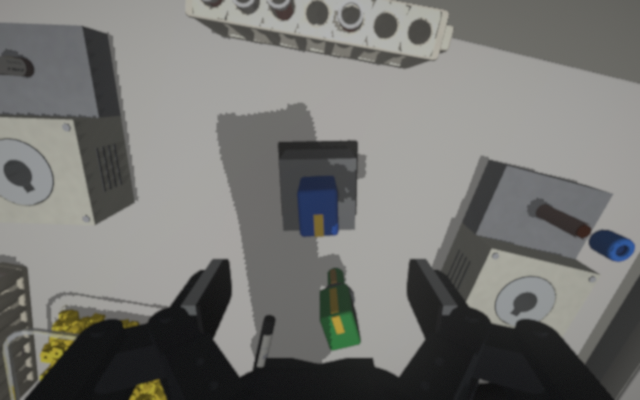

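```bash
python3 - <<'E'
from h import *
w=dict(np.load("w3.npz")); w2=dict(np.load("w2.npz"))
crop(w,"c5.png",320,205,90,90,6)
print(onz(w,318.7,214.5,.112), tri((w,318.7,214.5),(w2,275+186/4.444,105+238/4.444)))
E
```

```text
[0.55078001 0.03399184 0.112     ] (array([0.55030521, 0.0334566 , 0.11037061]), [np.float64(0.00042516135482369475), np.float64(0.00042516135482370163)])
```

View pics/c5.png

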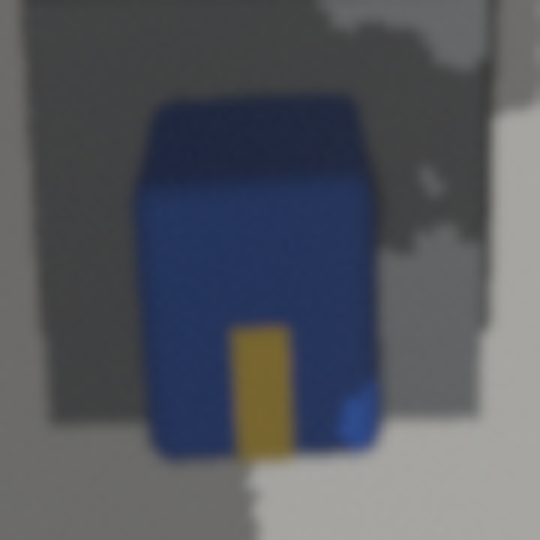

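```bash
python3 -m handwheel '1 0 30 0 0 0.5 85;1 0 60 0 0 1 85;1 0 79 0 0 1.5 85;1 0 79 0 0 1.5 85;1 0 79 0 0 1.5 60;1 0 79 0 0 1.5 20;1 0 79 0 0 1.5 20;1 0 79 0 0 1.5 20;1 0 79 0 0 1.5 20;1 0 79 0 0 1.5 20' 60; python3 - <<'E'
from h import *
w=grab_frame("wrist"); cv2.imwrite("pics/w4.png",w["pixels"][:,:,::-1]); print(pose()[0], readout.get_obs()["moment"])
E
```

```text
clock: 4.53
tcp_pos: [0.5511, 0.0333, 0.072]
orientation: [-2.415, 2.007, -0.002]
contact_force: [-1.9, -0.1, 4.8]
grip_width: 0.0283
[0.55113902 0.03326172 0.07198744] [ 0.02226914  0.37038993 -0.01683922]
```

View pics/w4.png

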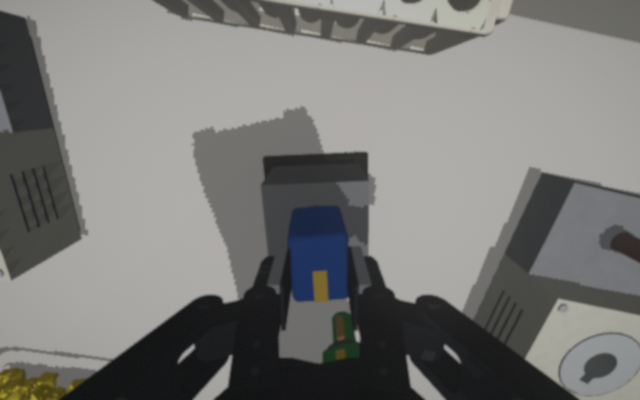

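```bash
python3 -m handwheel '0 0 -10 0 0 0 20;0 0 -25 0 0 0 20;0 0 -50 0 0 0 20;0 0 -75 0 0 0 20;0 0 -100 0 0 0 20;0 0 -100 0 0 0 20;0 0 -100 0 0 0 20;0 0 -100 0 0 0 20'; python3 - <<'E'
from h import *
w=grab_frame("wrist"); cv2.imwrite("pics/w5.png",w["pixels"][:,:,::-1]); np.savez("w5.npz",**w)
s=grab_frame("scene");crop(s,"s5.png",340,160,160,120,5); np.savez("s5.npz",**s)
o=readout.get_obs(); print(o)
print(togo([.5197,.2815,.172],np.radians(32-90)))
E
```

```text
clock: 5.58
tcp_pos: [0.5498, 0.0328, 0.1699]
orientation: [2.415, -2.007, -0.002]
contact_force: [-0.5, 0.8, -0.5]
grip_width: 0.0281
{'clock': 5.675, 'joints': array([ 0.17683646,  0.34632042, -0.43043207,  1.86604001,  0.17251485,
        0.96726971, -1.71644017]), 'qvel': array([ 0.00035869, -0.00036453, -0.00071027, -0.00538228, -0.00018782,
        0.00245637, -0.00139858]), 'tau': array([ 2.57080217e-02, -4.77114987e+01, -3.45317625e+00, -2.58607095e+01,
        1.05456469e-02,  1.01928125e-02, -3.98538868e-04]), 'tcp_pos': array([0.54998805, 0.03293641, 0.17005997]), 'orientation': array([ 2.41530247e+00, -2.00725925e+00, -1.88498867e-03]), 'contact_force': array([ 0.50446489,  0.37878382, -1.2273991 ]), 'moment': array([-0.07350503, -0.00260193, -0.00757073]), 'grip_width': 0.028117237326734164}
(array([-249.9,  -15.7,   -1.9]), array([  0.09,   0.03, -21.46]))
```

View pics/w5.png

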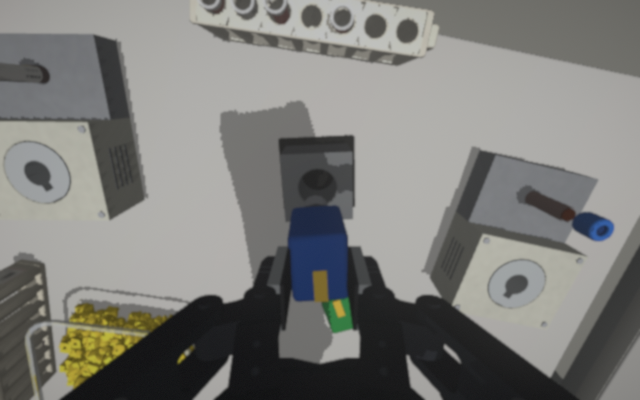

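View pics/s5.png

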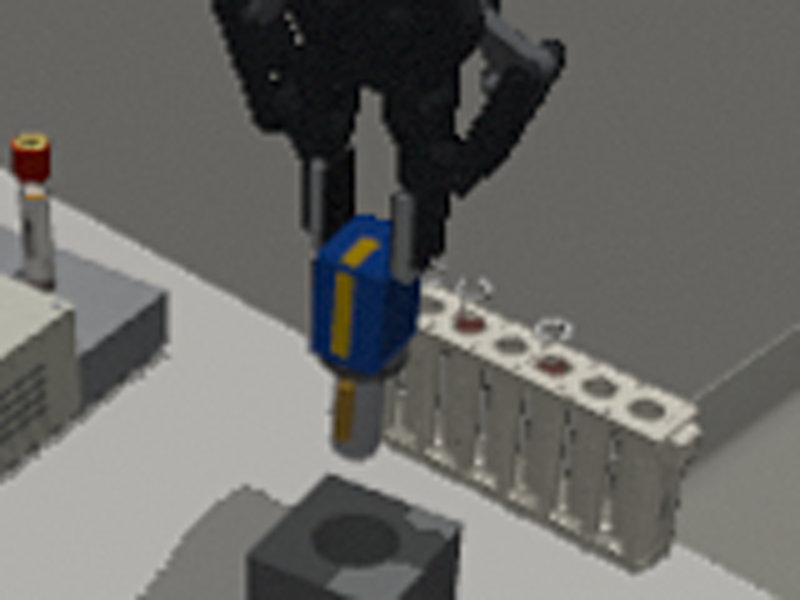

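```bash
python3 - <<'E'
from h import *
w=dict(np.load("w5.npz")); s=dict(np.load("s5.npz"))
crop(w,"c6.png",320,255,110,110,7)
p=np.array([.54998,.03293,.17005]);Q=R.from_rotvec([2.41530247e+00,-2.00725925e+00,-1.88498867e-03])
for e in (-.003,0,.003):
    f=lambda a,b,c: p+Q.apply([a,b+e,c])
    X=[f(-.015,-.019,-.040),f(.015,-.019,-.040),f(-.015,.019,-.040),f(.015,.019,-.040)]
    print(e,np.round((proj(w,X)-[265,200])*7).tolist())
    # shaft foot & mid bottom in scene crop
    X=[f(0,0,.058),f(0,.015,.044),f(0,.019,-.040),f(0,.019,.006)]
    print("  scene",np.round((proj(s,X)-[260,100])*5).tolist())
E
```

```text
-0.003 [[149.0, 214.0], [606.0, 214.0], [167.0, 705.0], [588.0, 704.0]]
  scene [[364.0, 435.0], [345.0, 425.0], [346.0, 244.0], [342.0, 349.0]]
0 [[150.0, 256.0], [605.0, 256.0], [168.0, 740.0], [587.0, 740.0]]
  scene [[360.0, 439.0], [340.0, 429.0], [341.0, 248.0], [338.0, 353.0]]
0.003 [[152.0, 297.0], [603.0, 297.0], [169.0, 775.0], [586.0, 775.0]]
  scene [[356.0, 443.0], [336.0, 433.0], [337.0, 252.0], [334.0, 357.0]]
```

View pics/c6.png

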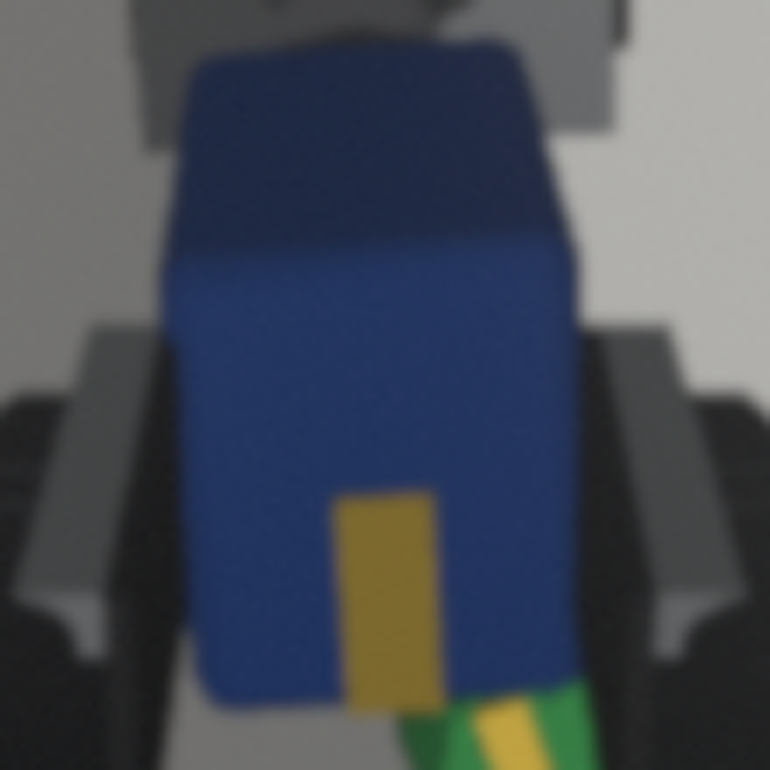

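```bash
python3 -m handwheel '-40 0 0 0 0 0 20;-90 0 0 0 0 0 20;-140 0 0 0 0 0 20;-170 -1 0 0 0 0 20;-170 -1 0 0 0 0 20;-170 -1 0 0 0 0 20;-170 -1 0 0 0 0 20'; python3 - <<'E'
from h import *
w=grab_frame("wrist"); cv2.imwrite("pics/w7.png",w["pixels"][:,:,::-1]); np.savez("w7.npz",**w)
t=grab_frame("top");s=grab_frame("scene");crop(s,"s7.png",260,150,160,120,5); crop(t,"t7.png",210,205,130,100,6); np.savez("t7.npz",**t);np.savez("s7.npz",**s);print(readout.get_obs()["tcp_pos"])
E
```

```text
clock: 6.55
tcp_pos: [0.5208, 0.1987, 0.1706]
orientation: [2.413, -2.01, 0.0]
contact_force: [-0.6, -0.6, -0.6]
grip_width: 0.0283
[0.52076488 0.1993094  0.17086868]
```

View pics/w7.png

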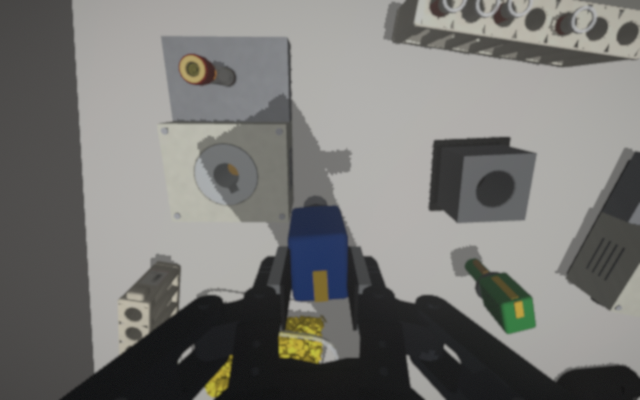

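View pics/s7.png

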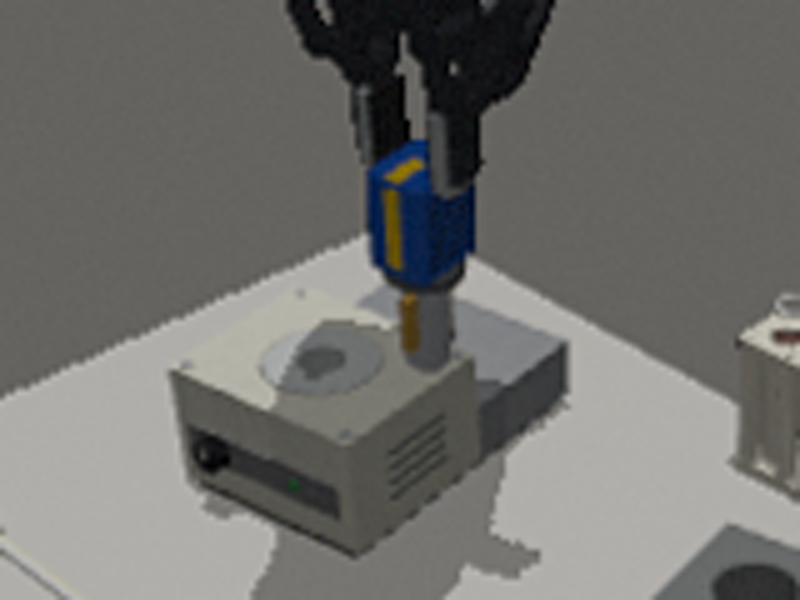

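View pics/t7.png

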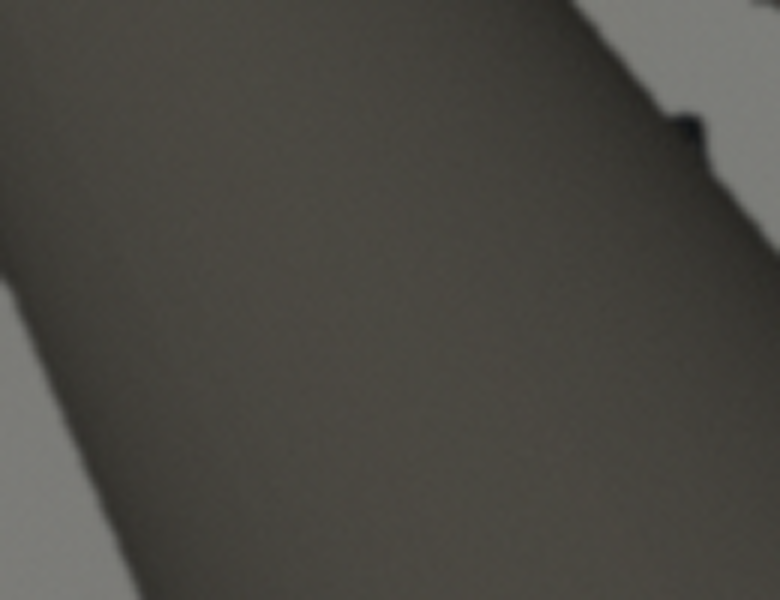

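```bash
python3 - <<'E'
from h import *
w=dict(np.load("w7.npz")); crop(w,"c7.png",226,175,80,80,9)
E
```

```text
(no output)
```

View pics/c7.png

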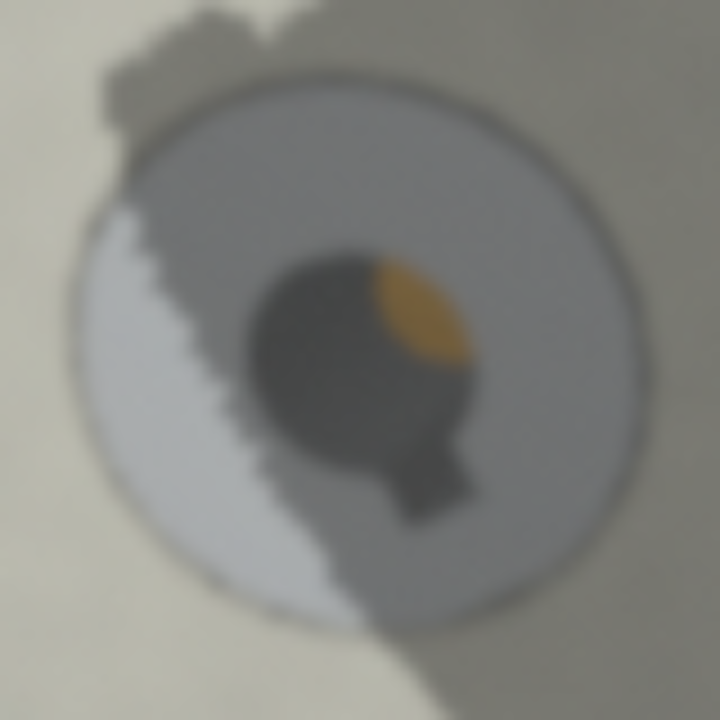

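```bash
python3 - <<'E'
from h import *
w=dict(np.load("w7.npz")); s=dict(np.load("s7.npz"));w2=dict(np.load("w2.npz"))
c=[186+361/9,135+358/9]; k=[186+444/9,135+510/9]
h=onz(w,*c,.07); q=onz(w,*k,.07); d=h-q
print(h,q,np.degrees(np.arctan2(d[1],d[0])),np.linalg.norm(d))
sc=[180+321/5,90+361/5]
print(tri((w,*c),(s,*sc)),tri((w,*c),(w2,94.3,148.6)), onz(s,*sc,.07))
p,Q=pose(); 
f=lambda a,b,c: p+Q.apply([a,b,c])
print("pred scene foot, key bottom", np.round((proj(s,[f(0,0,.058),f(-.0007,.015,.044)])-[180,90])*5))
ht=onz(s,*sc,.07)
print(togo([h[0],h[1],.15],np.radians(-79.5+18)))
x=Q.apply([1,0,0]);print(np.degrees(np.arctan2(x[1],x[0])))
E
```

```text
[0.5196498  0.28320684 0.07      ] [0.50528574 0.27351559 0.07      ] 34.00702599856052 0.017327623955680237
(array([0.52017839, 0.28261777, 0.06996811]), [np.float64(0.0007492205853108946), np.float64(0.0007492205853109331)]) (array([0.51963623, 0.2831966 , 0.07005914]), [np.float64(2.9911176098634544e-05), np.float64(2.991117609872896e-05)]) [0.52037196 0.28170515 0.07      ]
pred scene foot, key bottom [[431. 352.]
 [405. 340.]]
(array([-82.7, -14.1,  20.8]), array([  0.  ,  -0.02, -18.05]))
-79.55482183457525
```

```bash
python3 - <<'E'
from h import *
print(togo([.519,.2824,.141],np.radians(-59.5)))
E
```

```text
(array([-82. , -13.3,  29.8]), array([ 0.000e+00, -2.000e-02, -2.005e+01]))
```

```bash
python3 -m handwheel '-30 -5 0 0 0 -7 20;-60 -10 10 0 0 -14 20;-82 -13 20 0 0 -20 20;-82 -13 30 0 0 -20 20;-82 -13 30 0 0 -20 20;-82 -13 30 0 0 -20 20;-82 -13 30 0 0 -20 20;-82 -13 30 0 0 -20 20'; python3 - <<'E'
from h import *
w=grab_frame("wrist"); cv2.imwrite("pics/w8.png",w["pixels"][:,:,::-1]); np.savez("w8.npz",**w)
s=grab_frame("scene");crop(s,"s8.png",250,145,100,80,8); np.savez("s8.npz",**s);print(readout.get_obs()["tcp_pos"])
print(togo([.519,.2824,.141],np.radians(-59.5)))
E
```

```text
clock: 7.7
tcp_pos: [0.5186, 0.283, 0.1413]
orientation: [-2.727, 1.559, -0.001]
contact_force: [-0.2, 0.2, -0.5]
grip_width: 0.0282
[0.5184185  0.28322188 0.14116212]
(array([ 1. , -0.1,  0.2]), array([-0.03, -0.01,  0.02]))
```

View pics/w8.png

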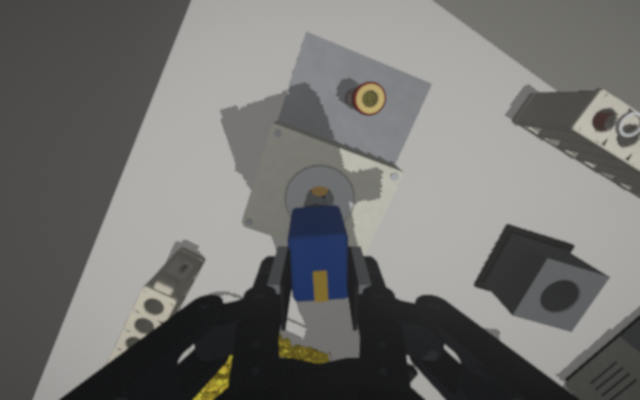

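View pics/s8.png

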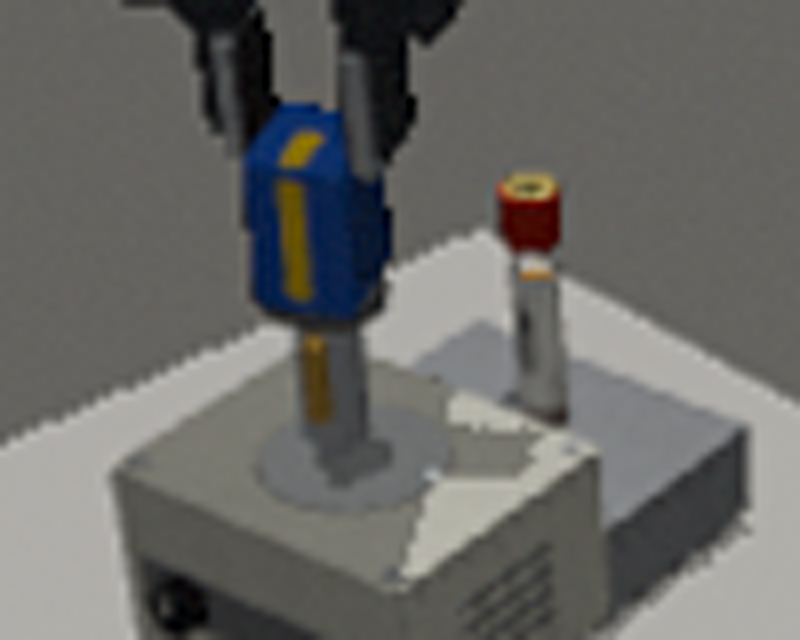

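```bash
python3 - <<'E'
from h import *
s=dict(np.load("s8.npz"))
for p in ([.5204,.2817,.07],[.5204,.2817,.083],[.5204,.2817,.129],[.5304,.2817,.083],[.5204,.2917,.083]): print(p,np.round((proj(s,[p])-[200,105])*8))
im=s["pixels"][130:170,225:260,::-1]; cv2.imwrite("pics/s8b.png",cv2.resize(im,None,fx=16,fy=16,interpolation=cv2.INTER_CUBIC))
E
```

```text
[0.5204, 0.2817, 0.07] [[354. 458.]]
[0.5204, 0.2817, 0.083] [[349. 420.]]
[0.5204, 0.2817, 0.129] [[333. 281.]]
[0.5304, 0.2817, 0.083] [[377. 407.]]
[0.5204, 0.2917, 0.083] [[328. 407.]]
```

View pics/s8b.png

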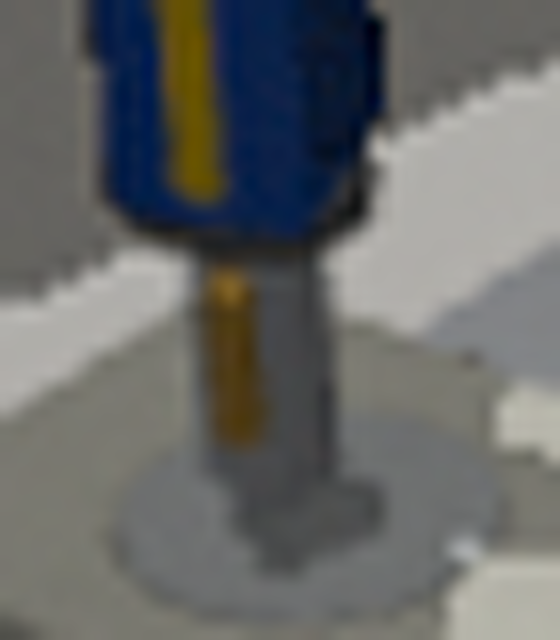

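```bash
python3 - <<'E'
from h import *
print(togo([.5204,.2819,.122],np.radians(-59.5)))
E
```

```text
(array([ 2.1, -1. , 19.2]), array([-0.03, -0.01,  0.02]))
```

```bash
python3 -m handwheel '2 -1 2 0 0 0 20;2 -1 5 0 0 0 20;2 -1 8 0 0 0 20;2 -1 10 0 0 0 20;2 -1 12 0 0 0 20;2 -1 12 0 0 0 20'; python3 -m handwheel '0 0 2 0 0 0 20;0 0 4 0 0 0 20;0 0 4 0 0 0 20'; python3 -m handwheel '0 0 2 0 0 0 20;0 0 4 0 0 0 20;0 0 4 0 0 0 20'
```

```text
clock: 8.55
tcp_pos: [0.5202, 0.282, 0.1287]
orientation: [2.728, -1.558, 0.0]
contact_force: [0.7, 0.0, -1.6]
grip_width: 0.0283
clock: 8.93
tcp_pos: [0.5201, 0.282, 0.1247]
orientation: [2.728, -1.558, -0.0]
contact_force: [1.1, 0.3, -0.8]
grip_width: 0.0279
clock: 9.3
tcp_pos: [0.52, 0.282, 0.1207]
orientation: [2.728, -1.558, -0.0]
contact_force: [0.6, -0.5, -1.6]
grip_width: 0.0282
```

```bash
python3 -m handwheel '0 0 2 0 0 0 20;0 0 4 0 0 0 20;0 0 5 0 0 0 20;0 0 5 0 0 0 20'; python3 - <<'E'
from h import *
w=grab_frame("wrist"); crop(w,"w9.png",320,210,120,120,5)
s=grab_frame("scene");crop(s,"s9.png",245,145,80,70,9);print(readout.get_obs()["moment"])
E
```

```text
clock: 9.8
tcp_pos: [0.52, 0.2818, 0.1157]
orientation: [2.728, -1.558, -0.0]
contact_force: [1.4, -1.4, -2.3]
grip_width: 0.0279
[-0.34063754 -0.3579526   0.07274442]
```

View pics/w9.png

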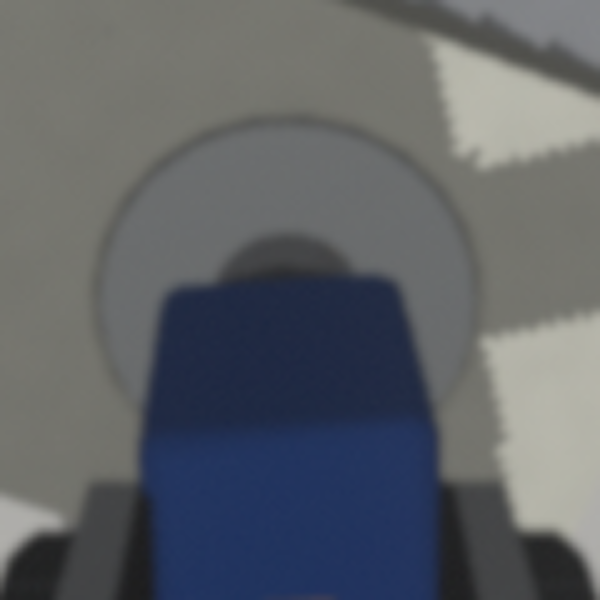

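View pics/s9.png

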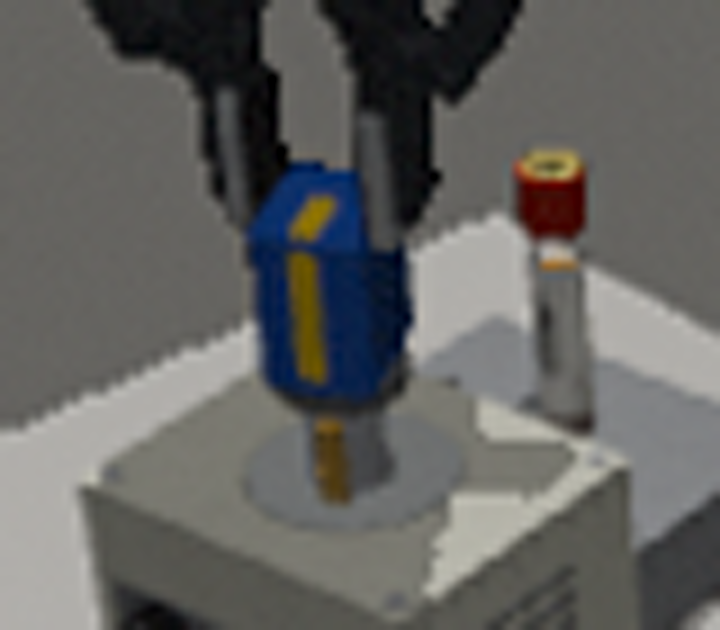

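The pilot is in the bore (scene view, key at about (333,470) in the crop). The key is now just above the hub face and in line with the keyway.

```bash
python3 -m handwheel '0 0 1 0 0 0 20;0 0 2 0 0 0 20;0 0 3 0 0 0 20;0 0 3 0 0 0 20'; python3 -m handwheel '0 0 1 0 0 0 20;0 0 2 0 0 0 20;0 0 3 0 0 0 20;0 0 3 0 0 0 20'
```

```text
clock: 10.4
tcp_pos: [0.5201, 0.282, 0.1128]
orientation: [2.728, -1.558, 0.0]
contact_force: [2.3, -1.3, -0.9]
grip_width: 0.0279
clock: 10.9
tcp_pos: [0.5201, 0.282, 0.1097]
orientation: [2.728, -1.558, -0.0]
contact_force: [1.1, -0.8, -0.1]
grip_width: 0.0284
```

```bash
python3 -m handwheel '0 0 2 0 0 0 20;0 0 4 0 0 0 20;0 0 6 0 0 0 20;0 0 6 0 0 0 20' 90; python3 -m handwheel '0 0 2 0 0 0 20;0 0 4 0 0 0 20;0 0 6 0 0 0 20;0 0 8 0 0 0 20;0 0 8 0 0 0 20'; python3 -c "
from h import *
print(readout.get_obs()['moment'])"
```

```text
clock: 11.4
tcp_pos: [0.5201, 0.2819, 0.1036]
orientation: [2.728, -1.558, -0.0]
contact_force: [2.1, -0.9, -1.1]
grip_width: 0.0269
clock: 12.02
tcp_pos: [0.5203, 0.2822, 0.0961]
orientation: [-2.728, 1.558, -0.001]
contact_force: [1.9, -2.6, 3.4]
grip_width: 0.027
[-0.69384343 -0.66943124 -0.00376853]
```

```bash
python3 -m handwheel '0 0 1 0 0 0 20;0 0 2 0 0 0 20;0 0 3 0 0 0 20;0 0 3 0 0 0 20'; python3 -m handwheel '0 0 1 0 0 0 20;0 0 2 0 0 0 20;0 0 3 0 0 0 20;0 0 3 0 0 0 20';python3 -m handwheel '0 0 1 0 0 0 20;0 0 2 0 0 0 20;0 0 3 0 0 0 20;0 0 3 0 0 0 20'
```

```text
clock: 12.52
tcp_pos: [0.5205, 0.2823, 0.0933]
orientation: [-2.728, 1.558, -0.001]
contact_force: [1.8, -2.8, 5.1]
grip_width: 0.0269
clock: 13.02
tcp_pos: [0.5206, 0.2823, 0.0905]
orientation: [-2.727, 1.558, -0.001]
contact_force: [1.4, -3.1, 6.3]
grip_width: 0.027
clock: 13.52
tcp_pos: [0.5209, 0.2826, 0.0883]
orientation: [-2.727, 1.557, -0.002]
contact_force: [1.4, -3.8, 11.1]
grip_width: 0.0271
```

```bash
python3 -m handwheel '0 0 1 0 0 0 20;0 0 2 0 0 0 20;0 0 2 0 0 0 20;0 0 2 0 0 0 20'; python3 - <<'E'
from h import *
w=grab_frame("wrist"); crop(w,"w10.png",320,230,140,120,5)
s=grab_frame("scene");crop(s,"s10.png",245,145,60,50,12);print(readout.get_obs()["moment"])
E
```

```text
clock: 14.02
tcp_pos: [0.5213, 0.283, 0.0881]
orientation: [-2.726, 1.557, -0.004]
contact_force: [-3.2, -5.8, 24.4]
grip_width: 0.0267
[-1.61833194  0.48231246 -0.02439593]
```

View pics/s10.png

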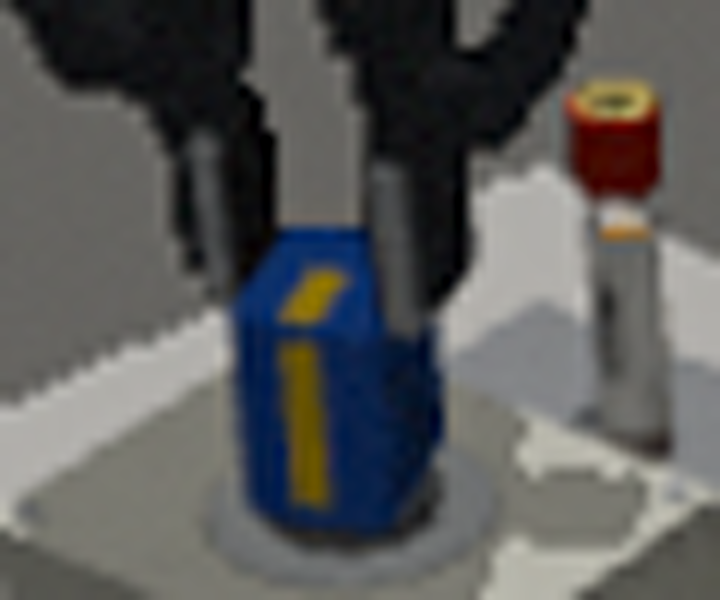

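View pics/w10.png

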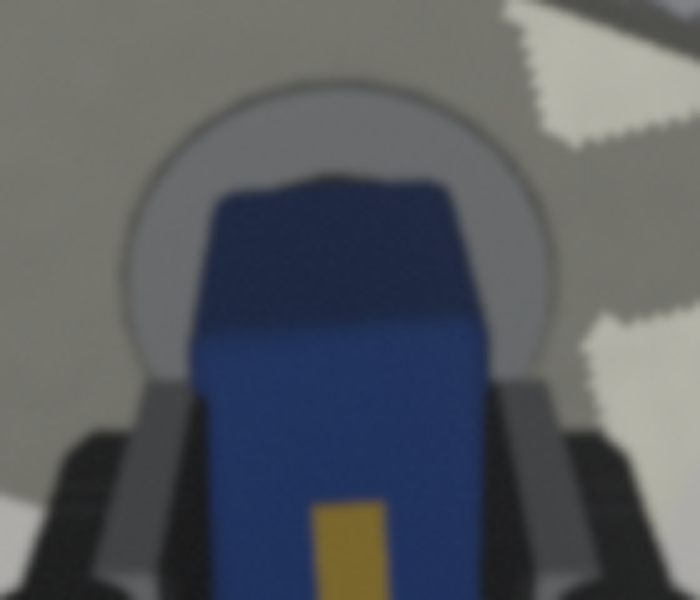

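```bash
python3 -m handwheel '0 0 0.5 0 0 0 20;0 0 1 0 0 0 20;0 0 1 0 0 0 20;0 0 1 0 0 0 20'; python3 - <<'E'
from h import *
s=grab_frame("scene");np.savez("s11.npz",**s)
w=grab_frame("wrist");np.savez("w11.npz",**w)
print(readout.get_obs()["moment"],pose()[0])
off=np.array([244.2,162.2])-proj(s,[.5198,.2829,.07])[0]; print("off",off)
yaw=np.radians(33.5)
for dz in (0,.003,.006):
    P=[]
    for x,y,z in((-.019,-.015,.098),(-.019,.015,.098),(.019,.015,.098),(.019,-.015,.098),(-.019,-.015,.052),(-.019,.015,.052),(-.019,-.003,.098),(-.019,.003,.098),(0,0,.046)):
        P.append([.5198+x*np.cos(yaw)-y*np.sin(yaw),.2829+x*np.sin(yaw)+y*np.cos(yaw),.024+z+dz])
    print(dz,np.round((proj(s,P)+off-[215,120])*12).tolist())
E
```

```text
clock: 14.62
tcp_pos: [0.5214, 0.2831, 0.088]
orientation: [-2.726, 1.557, -0.005]
contact_force: [-4.8, -6.8, 31.8]
grip_width: 0.0267
[-2.01811625  0.8995432   0.01009874] [0.52139102 0.28316507 0.08801077]
off [0.51407474 0.10533423]
0 [[367.0, 335.0], [212.0, 318.0], [280.0, 216.0], [431.0, 232.0], [391.0, 543.0], [240.0, 525.0], [305.0, 328.0], [274.0, 325.0], [350.0, 506.0]]
0.003 [[366.0, 321.0], [210.0, 304.0], [278.0, 202.0], [429.0, 218.0], [389.0, 530.0], [238.0, 512.0], [303.0, 314.0], [272.0, 311.0], [349.0, 493.0]]
0.006 [[364.0, 307.0], [208.0, 290.0], [276.0, 188.0], [428.0, 205.0], [388.0, 516.0], [237.0, 499.0], [302.0, 300.0], [270.0, 296.0], [347.0, 480.0]]
```

```bash
python3 -m handwheel '0 0.5 0 0 0 0 20;0 1 0 0 0 0 20;0 1.7 0 0 0 0 20;0 1.7 0 0 0 0 20'; python3 - <<'E'
from h import *
print(readout.get_obs()["moment"],pose()[0])
E
```

```text
clock: 15.22
tcp_pos: [0.5213, 0.2831, 0.088]
orientation: [-2.723, 1.556, -0.006]
contact_force: [-0.7, -4.7, 26.6]
grip_width: 0.0269
[-1.52286494 -0.05006997  0.03492573] [0.52129075 0.28305775 0.08804275]
```

```bash
python3 -m handwheel '0.5 0.3 0 0 0 0 20;1 0.6 0 0 0 0 20;1.5 1 0 0 0 0 20;1.5 1 0 0 0 0 20'; python3 - <<'E'
from h import *
print(readout.get_obs()["moment"],pose())
E
```

```text
clock: 15.72
tcp_pos: [0.5213, 0.2829, 0.0881]
orientation: [-2.722, 1.553, -0.005]
contact_force: [0.5, -1.3, 24.5]
grip_width: 0.0268
[-0.6529757  -0.23696515  0.11203064] (array([0.52125633, 0.28292056, 0.08805775]), Rotation.from_matrix(array([[ 5.08860445e-01, -8.60821665e-01,  6.86358080e-03],
                            [-8.60848459e-01, -5.08834777e-01,  5.20580382e-03],
                            [-9.88840110e-04, -8.55753060e-03, -9.99962895e-01]])))
```

```bash
python3 -m handwheel '0 0 0 0.4 0 0 20;0 0 0 0.8 0 0 20;0 0 0 1.2 0 0 20;0 0 0 1.2 0 0 20'; python3 -c "
from h import *
o=readout.get_obs();print(o['moment'],o['tcp_pos'],o['contact_force'])"
python3 -m handwheel '0 0 0 -0.6 0 0 20;0 0 0 -1.2 0 0 20;0 0 0 -1.8 0 0 20;0 0 0 -2.4 0 0 20;0 0 0 -2.4 0 0 20'; python3 - <<'E'
from h import *
o=readout.get_obs();print(o['moment'],o['tcp_pos'],o['contact_force'])
w=grab_frame("wrist");np.savez("w12.npz",**w);crop(w,"w12.png",320,230,140,120,5)
s=grab_frame("scene");crop(s,"s12.png",245,155,40,35,18)
E
```

```text
clock: 16.23
tcp_pos: [0.5214, 0.2829, 0.0881]
orientation: [-2.706, 1.544, -0.022]
contact_force: [0.7, -1.0, 24.1]
grip_width: 0.0273
[-0.61127741 -0.2811667   0.04179035] [0.5213585  0.28290779 0.08809329] [ 0.68131783 -0.96010849 24.11887786]
clock: 16.85
tcp_pos: [0.5207, 0.2826, 0.088]
orientation: [2.718, -1.551, -0.012]
contact_force: [-2.5, -2.4, 26.4]
grip_width: 0.0271
[-0.85839242  0.20020612  0.0143451 ] [0.52065834 0.28262584 0.08803855] [-2.46272102 -2.40665687 26.3897018 ]
```

View pics/s12.png

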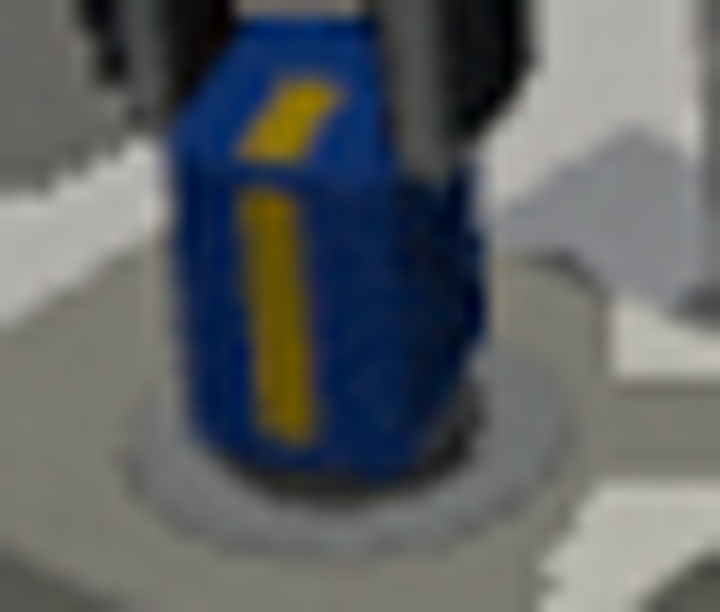

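```bash
python3 -m handwheel '0 0 0 0.4 0 0 20;0 0 0 0.8 0 0 20;0 0 0 0.8 0 0 20;0 0 0 0.8 0 0 20;0 0 0 0.8 0 0 20'; python3 - <<'E'
from h import *
o=readout.get_obs();print(o['moment'],o['tcp_pos'],o['contact_force'],o['qvel'],pose()[1].as_matrix()[:,2])
s=grab_frame("scene");cv2.imwrite("pics/s13.png",s["pixels"][:,:,::-1])
E
```

```text
clock: 17.58
tcp_pos: [0.5209, 0.2828, 0.0881]
orientation: [-2.728, 1.556, 0.001]
contact_force: [-1.0, -2.2, 24.3]
grip_width: 0.0269
[-0.72794848 -0.01915975  0.04120583] [0.52094039 0.28275347 0.0880565 ] [-1.03271548 -2.24038573 24.32270416] [-0.00051232 -0.00036505  0.0003664   0.00071959  0.00049773 -0.00108543
  0.00022806] [ 2.91951081e-04  1.20773447e-03 -9.99999228e-01]
```

View pics/s13.png

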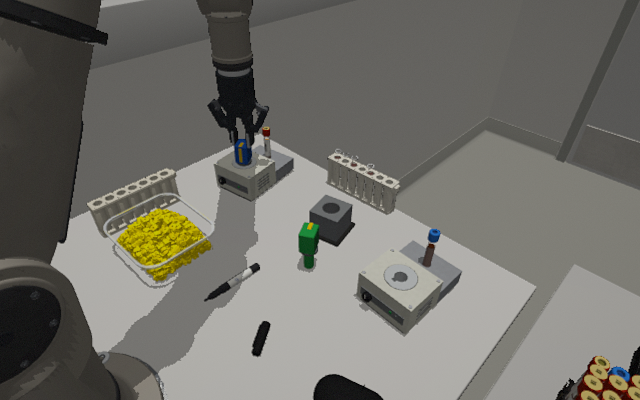

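The spindle is seated in the red station's hub at (242,155). Both tubes are standing, red at (266,135) and blue at (433,245), and the tool is level and holding about 24 N. I'm handing in.

```bash
python3 -c "
from bench import workorder
print(workorder.hand_in())"
```

```text
the job is handed in; nothing more can be done
None
```

The keyed spindle is in the hub of the station with the red-capped tube (the robot's left). I lifted it from its stand, turned it about 20° to match the keyway seen at about 33–34°, and pressed it home. I handed in at about 17.6 s, still gripping and pressing.

**Last checks:**
- **Key:** it dropped into the keyway with no axial resistance, so no searching turn was needed.
- **Spring:** resistance began near TCP z 0.097 and rose from about 4 to 8 N.
- **Hard stop:** at z 0.088 the push rose from 11 to 32 N with only about 0.3 mm of movement. Rocking the tool about 1° each way did not change the height.
- **Final hold:** about 24 N down, lateral force about 2 N, tool level. The last scene picture shows both tubes upright and the other hub untouched.

**Disagreements:**
- **Stop height:** the hard stop came about 6 mm higher at the TCP than the grasp height predicted. The spindle sits about 5 mm lower in the fingers than planned. Both the scene picture in the air and the height where the spring began agree with that.
- **Flushness:** the scene picture puts the collar flush to within about 1 mm. I had no direct reading of the plunger travel.
- **Hub position:** the wrist and scene cameras differed by about 1.5 mm, so I aimed between them.

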